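# Open the sprung vanity case and hold its mirror lid at the clip

## Task

Open the vanity case and hold its mirror lid for someone at the basin: twist the catch knob clockwise all the way to its stop and let go, so that it springs fully back and the lid pops ajar; then swing the lid up by its bar handle until the small tooth on the lid's side lines up with the tooth of the clip on the curved rail. Nothing props the lid, so finish with the gripper still on it, holding it still at that angle. Do not shift the clip or knock the pump, jar, cup or comb beside the case.

Things in the scene. Friction and masses are not known exactly. Their poses are not given: they have to be found in the camera images.
- case: Light grey plastic vanity case, fixed: 150 mm deep (its x), 272 mm wide (its y from -172 to +100), 80 mm high. Origin on the shelf, x = 0 at mid depth, z up; its front, with the lid's handle, faces its -x (roughly to the robot). From -y to +y: a 100 mm wide solid deck with the knob, the lid over the open compartment, the curved gauge rail. Case points below are in this frame.
- knob_grip (a point): Grip point on the vertical axis of the black catch knob, case (-20, -130, 118) mm. Grip: upright bar 42 mm long, 12 mm thick, 94 to 128 mm above the shelf; at rest its length lies along case x, so pinch it across case y. Below it, at 88 to 94 mm, a 55 mm latch tongue points to the lid (case +y), over a lug on the lid's edge: keep fingertips above 95 mm.
- knob (a joint): Turn of the catch knob, rad: 0 at rest, growing clockwise seen from above, hard stop at 1.2. A spring always drives it back to 0 (0.05 N m at rest, 0.19 N m at the stop). From about 0.75 the tongue clears the lug and a sprung plunger pops the lid up to about 0.25 rad; let go, the tongue springs back under the lug.
- lid (a joint): Opening angle of the lid, rad: 0 shut (latched), about 0.25 popped ajar on the plunger, at most 1.5. The lid (125 x 140 x 8 mm, about 0.2 kg, mirror underneath) turns about a level axis along the case's y at its far side; there is no stay: let go, it falls back to about 0.25.
- lid_hinge (a point): Middle of the lid's hinge axis, fixed on the case at (65, 0, 84) mm. The axis runs along the case's y.
- lid_bar (a point): Middle of the steel bar handle, a round bar 10 mm thick and 80 mm long parallel to the hinge, 170 mm from the hinge axis, carried by two legs at its ends, its centre 45 mm from the lid's front edge. At lid angle q it is at case (65 - 170 cos q, 0, 84 + 170 sin q) mm. Pinched from above across the case's x, it can turn between the pads as the lid swings.
- lid_pointer (a point): Tip of the small steel tooth (4 mm) on the lid's +y side edge, 115 mm from the hinge axis and at case y 77.5 mm; at lid angle q it is at case (65 - 115 cos q, 77.5, 84 + 115 sin q) mm.
- clip_tooth (a point): Tip of the small tooth (4 mm) of the black clip (20 x 14 x 14 mm) on the curved gauge rail at the case's +y side, also 115 mm from the hinge axis and at case y 77.5 mm, so the two tips coincide when the lid is at the marked angle.
- clip (a joint): Angle of the clip on the rail, rad, on the scale of joint lid (the marked angle, 0.5 to 0.95). The clip slides stiffly; leave it where it is.
- pump: Bystander: pink soap pump, 66 mm thick, 168 mm high, standing beside the knob end of the case (case -y). Origin at the middle of its underside.
- jar: Bystander: empty glass jar, 64 mm thick, 85 mm high, standing at the rail end of the case (case +y). Origin at the middle of its underside.
- cup: Bystander: orange plastic cup, 95 mm long, 72 mm wide at the mouth, lying on its side behind the case (case +x). Origin on the shelf under its base end; it lies along its -y.
- comb: Bystander: black comb, 170 x 32 x 5 mm, lying in front of the case. Origin on the shelf under its middle, its length along y.

How it is judged:
On the way, in this order (a step that is already met when the one before it is completed fails the run):
1. the catch knob is twisted to its stop (value of joint knob above 1.1 rad), for 0.1 s.
2. the knob is let go and has sprung back, and the lid has popped ajar (value of joint knob below 0.1 rad and contact force between the fingers and knob below 0.1 N and value of joint lid above 0.15 rad), for 0.2 s.
At the end, for the whole second after the job is handed in: Through the last second the fingers hold the lid still (under 0.05 rad/s) with its tooth within 8 mm (about 0.07 rad) of the clip's tooth, nothing else propping it; the knob is back at rest (under 0.1 rad) and the clip is within 5 mm of where it was (distance between lid_pointer and clip_tooth below 0.008 m and velocity of joint lid between -0.05 and 0.05 rad/s and contact force between the fingers and lid above 0.2 N and value of joint knob below 0.1 rad and distance of clip_tooth from where it was at the start of the episode below 0.005 m and contact force between lid and pump below 0.05 N and contact force between lid and jar below 0.05 N and contact force between lid and cup below 0.05 N and contact force between lid and comb below 0.05 N); the arm keeps its last pose, push and grip.
It fails at once if the clip is shifted by more than 5 mm (distance of clip_tooth from where it was at the start of the episode above 0.005 m).
It fails at once if the pump, jar, cup or comb is knocked more than 25 mm from its place (distance of any of pump, jar, cup, comb from where it was at the start of the episode above 0.025 m).
It fails at once if the pump or jar is tipped over (angle between any of pump, jar's own z axis and vertical above 0.5 rad).
It also fails if it takes over 45 s, if anything falls off the work surface, if the arm or the gripper's body presses on something with over 40 N, if the wrist force passes 120 N, or if a joint passes its speed limit or range.

## Robot

A 6-joint arm with a two-finger parallel gripper is mounted at the origin on the work surface. World frame = base frame: x ahead of the robot, y to its left, z up, the work surface at z = 0. Lengths are in m, angles in rad, forces in N, time in s.
With the tool pointing down it reaches from about 0.375 to 0.825 m from the base axis. Payload 5.5 kg.
Tool frame: the origin (TCP) lies at the very end of the fingers, on their centre line; the grasp point (between the pads) lies 19 mm behind it (env.grasp_offset is the distance from the TCP to the grasp point, in m); z points along the fingers, y is the line along which they close (so a half turn about z gives the same grasp; the last joint's range is limited). The gripper opens to 85 mm and grips with 20 to 120 N. Pads are 22 mm wide; open, the fingers measure 114 mm over their backs; the gripper's body (76 mm by 85 mm) begins 54 mm behind the grasp point. The pads swing forward as they close: fully open they stand 13 mm farther back than shut.
Start: joints at [1.292, 0.314, -0.047, 1.21, 0, 1.571], TCP at [0.165, 0.577, 0.231] pointing down, gripper open.
Joint ranges: [-2.67, 2.67], [-0.69, 1.73], [-1.03, 1.25], [-2.08, 2.16], [-1.42, 1.45], [-3.14, 3.14]. Speed limits (rad/s): [2.39, 2.39, 3.01, 3.14, 3.14, 3.14].

## Interface

Orientations are given as a unit quaternion [x, y, z, w].
In Python, from bench import sensors, viewer, finish_job, env gives the robot as it stands. The module is installed in compiled form; this text tells all that it offers.
- The arm moves only by the tool arm_command, never from a script. Its argument "steps" is one flat list of numbers, 5 for each row, row after row: the shift along the tool's x, y, z in mm, then the turn about the tool's z in degrees, then the finger opening in mm, from 0 to 85.4. In form: [x, y, z, twist, jaw, x, y, z, twist, jaw, ...]. A call has 1 to 20 rows; each row is the pose to reach, as a shift and turn from the pose commanded when the call began, along the tool's axes at that moment; what a row does not reach only later rows make up. A row lasts 1/10 s, in which the tool goes at most 50 mm and 8.59 degrees, less where a joint would pass 70% of its speed; a pose out of reach is approached as far as the arm can. A call with a gripper value outside its range is refused whole. The fingers move at their own pace and stop on an object; "force" is the grip in N (left out, the last holds). Time passes only in rows, so rows that repeat a pose let the fingers close. It gives the time, the measured TCP pose, the force, the opening and the grip force at its end, in the units of the state.
- sensors.observe(): the state, without advancing time (a new reading comes with each control period).
- viewer.snapshot(name): name is "side" or "top" or "wrist"; returns the picture (384x512x3 uint8, red, green, blue); there is no depth.
- viewer.calibration(name): a dict with "camera_matrix" (3x3 intrinsics, pixels), "R" (3x3) and "t" (3): a world point X has camera coordinates R X + t; the wrist camera has in their place "hand_eye" (4x4, takes a point from camera to tool coordinates, whose origin is the TCP and whose axes are the flange's). Camera axes: x right, y down, z forward; pixel columns grow to the right and rows downward; lengths in m; the calibration is good to about 2 mm. A picture is of the moment at which its call begins: read the wrist's pose just before it. calibration takes no time and is no camera call.
- finish_job(): hands the job in; it is judged then, once.
The state is a dict: "t": time; "qpos": joint angles; "dq": joint speeds; "effort": joint torques, N m; "tool_pos": TCP position; "tcp_rot": TCP orientation; "contact_force": force on the tool from outside, world axes, zero at the start; "ft_torque": the same for the moment, N m; "finger_gap": finger opening in m; "gripper_force": force on a finger pad.
Only numpy, scipy, OpenCV 4.12 (cv2) and the standard library are available. Lean on these libraries where they do the work, as an engineer would, in place of code of your own. Each camera call takes 0.05 s, during which the arm holds its last target. There are 200 camera calls.

## Working session

There is one attempt and no reset: what is moved stays moved. The work goes in short steps, Python scripts to look and compute and a tool call to move; the robot and the scene stay as the last step left them, time stands still between calls to the robot, and variables do not carry over. Pictures are saved under pics/ and viewed, at most 10 in all, crops included, and the job is handed in when it is done.

Besides the shell and the picture viewer there is one more tool, called after "Emit:" by a JSON object that holds its "name" and its "arguments". arm_command: Moves the arm, as the interface text tells. Its arguments: {"type":"object","properties":{"steps":{"type":"array"},"force":{"type":"number"}},"required":["steps"]}

```bash
mkdir -p pics
python3 - <<'E'
from bench import sensors, viewer, env
import cv2,numpy as np
s=sensors.observe()
print(s)
for n in("side","top","wrist"):
    im=viewer.snapshot(n); cv2.imwrite(f"pics/{n}0.png",im[:,:,::-1]); print(n,viewer.calibration(n))
a=[cv2.imread(f"pics/{n}0.png") for n in("side","top","wrist")]
E
```

```text
{'t': 0.0, 'qpos': array([ 1.29197060e+00,  3.14220559e-01, -4.80957539e-02,  1.21019175e+00,
       -7.88268048e-06,  1.57082600e+00]), 'dq': array([ 5.21237409e-04,  5.73653687e-04,  7.05688882e-04,  1.54605075e-03,
        1.37294638e-03, -1.54784947e-05]), 'effort': array([ 1.73582710e-03, -5.39592111e+01,  3.39747727e+01,  1.91950350e-02,
        3.30841112e-04,  5.50629665e-06]), 'tool_pos': array([0.16497776, 0.57626484, 0.23043053]), 'tcp_rot': array([ 1.38976340e-01,  9.90295332e-01, -8.48113795e-04, -1.15017221e-04]), 'contact_force': array([-0.296693  ,  1.38275257,  0.80647062]), 'ft_torque': array([-0.02446262,  0.05317132,  0.00223922]), 'gripper_force': 0.0, 'finger_gap': 0.08545703268968903}
side {'camera_matrix': array([[418.47129824,   0.        , 261.9569673 ],
       [  0.        , 418.47129824, 189.34349683],
       [  0.        ,   0.        ,   1.        ]]), 'R': array([[ 0.99491095, -0.10071439, -0.00297003],
       [-0.06192254, -0.58791941, -0.80654594],
       [ 0.07948464,  0.8026253 , -0.59116395]]), 't': array([-0.56440692,  0.13758747,  1.00006722])}
t
[... 209 characters left out ...]
7589,  0.00158765],
       [-0.97860408,  0.02814401, -0.20381845],
       [ 0.20368732, -0.00748028, -0.97900742]]), 't': array([0.04786592, 0.56863587, 1.01343599])}
wrist {'camera_matrix': array([[332.4719591 ,   0.        , 255.42698735],
       [  0.        , 332.4719591 , 190.1986191 ],
       [  0.        ,   0.        ,   1.        ]]), 'hand_eye': array([[ 1.19806697e-03, -9.55971921e-01, -2.93455706e-01,
         7.52120979e-02],
       [ 9.99999091e-01,  1.32673192e-03, -2.39397572e-04,
         9.88900221e-04],
       [ 6.18194411e-04, -2.93455153e-01,  9.55972641e-01,
        -1.43099812e-01],
       [ 0.00000000e+00,  0.00000000e+00,  0.00000000e+00,
         1.00000000e+00]])}
```

View pics/top0.png

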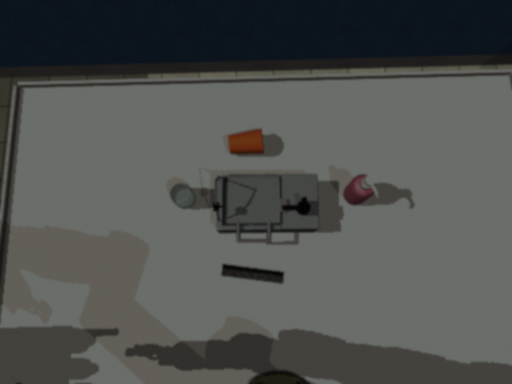

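View pics/side0.png

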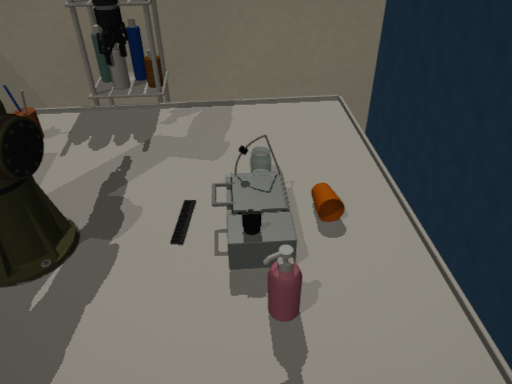

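The top view shows the case at about cols 215–320, rows 175–232, with the knob at (303,207), bar near (254,240), pump at (360,190), jar at (184,196), cup at (246,142) and comb at (253,273). The side view shows the knob at (252,220), bar at (215,195) and clip at (243,150).

Run:
```python
import cv2,numpy as np
f=lambda im:np.clip(255*(im/255.)**.6,0,255).astype(np.uint8)
t=cv2.imread("pics/top0.png")[160:260,205:335]; s=cv2.imread("pics/side0.png")[125:275,200:310]
cv2.imwrite("pics/tc.png",f(cv2.resize(t,None,fx=6,fy=6,interpolation=2)))
cv2.imwrite("pics/sc.png",f(cv2.resize(s,None,fx=4,fy=4,interpolation=2)))
```

```text
(no output)
```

View pics/tc.png

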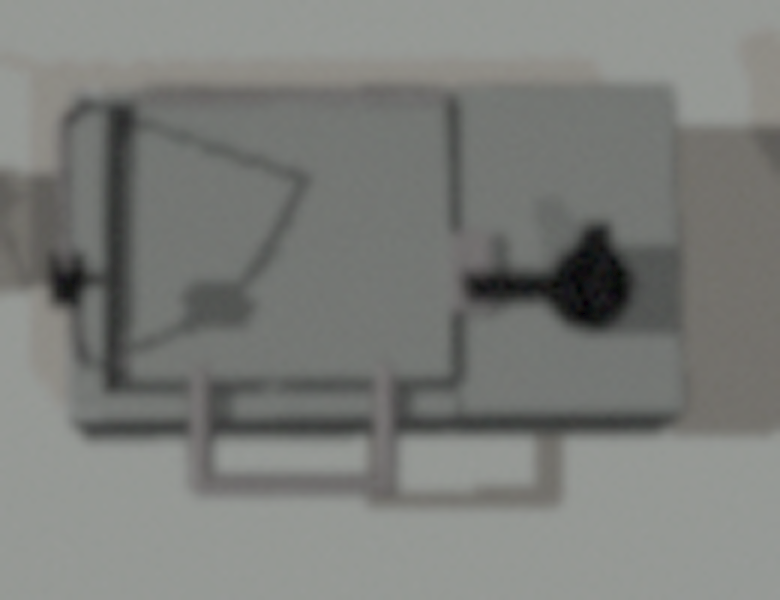

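View pics/sc.png

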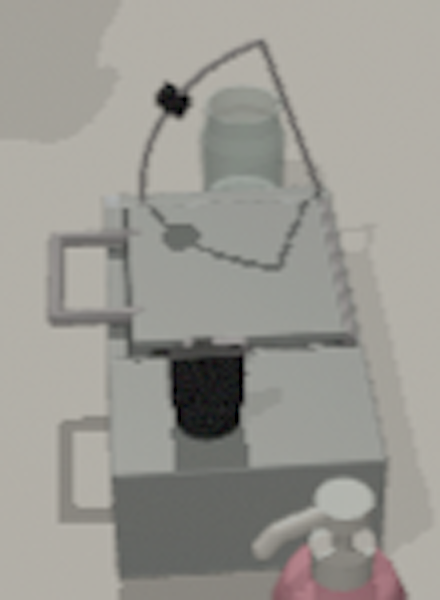

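In the enlarged crops I can read these points. In the top crop: deck corners (673,86), (683,415), (78,420); bar centre (293,484); knob (594,280); clip (67,280). In the side crop: bar centre (56,280); knob bar cols 170–244 with its top edge near row 355; clip (172,99).

```bash
cat > h.py <<'E'
import numpy as np
from bench import viewer
def ray(n,uv):
    c=viewer.calibration(n); d=np.linalg.inv(c["camera_matrix"])@[uv[0],uv[1],1]
    return -c["R"].T@c["t"], c["R"].T@d
def plane(n,uv,z):
    o,d=ray(n,uv); return o+d*(z-o[2])/d[2]
def tri(*obs):
    A=np.zeros((3,3));b=np.zeros(3)
    R=[ray(*x) for x in obs]
    for o,d in R:
        d=d/np.linalg.norm(d);P=np.eye(3)-np.outer(d,d);A+=P;b+=P@o
    X=np.linalg.solve(A,b)
    return X,[np.linalg.norm(np.cross(X-o,d/np.linalg.norm(d)))*1e3 for o,d in R]
def proj(n,X):
    c=viewer.calibration(n);p=c["camera_matrix"]@(c["R"]@X+c["t"]);return p[:2]/p[2]
T=lambda u,v:("top",(u/6+205-.4,v/6+160-.4))
S=lambda u,v:("side",(u/4+200-.4,v/4+125-.4))
E
python3 - <<'E'
from h import *
np.set_printoptions(precision=4,suppress=True)
for n,a in dict(farR=T(673,86),nearR=T(683,415),nearL=T(78,420),SfarR=S(383,462),SnearR=S(113,473),SnearL=S(105,200)).items(): print(n,plane(*a,.08))
print("bar",tri(T(293,484),S(56,280)))
print("barends",tri(T(200,484),S(56,238)),tri(T(386,484),S(54,322)))
print("clip",tri(T(67,280),S(172,99)))
print("knob top mid",tri(T(594,277),S(207,357)),plane(*T(594,277),.128),plane(*S(207,355),.128))
E
```

```text
farR [ 0.6278 -0.1273  0.08  ]
nearR [ 0.4793 -0.1229  0.08  ]
nearL [0.4847 0.1411 0.08  ]
SfarR [ 0.6268 -0.1275  0.08  ]
SnearR [ 0.4821 -0.1209  0.08  ]
SnearL [0.486  0.1392 0.08  ]
bar (array([0.4535, 0.0481, 0.0848]), [np.float64(0.1128573136657959), np.float64(0.11285731366580366)])
barends (array([0.4542, 0.088 , 0.088 ]), [np.float64(0.26207190380269746), np.float64(0.2620719038027627)]) (array([0.4522, 0.0079, 0.0839]), [np.float64(0.362446317364923), np.float64(0.3624463173649416)])
clip (array([0.5325, 0.1377, 0.1551]), [np.float64(0.17185274410120768), np.float64(0.17185274410138793)])
knob top mid (array([ 0.535 , -0.0818,  0.1231]), [np.float64(1.3484095742890576), np.float64(1.3484095742891435)]) [ 0.5328 -0.0813  0.128 ] [ 0.5361 -0.0857  0.128 ]
```

Emit:
{"name": "arm_command", "arguments": {"steps": [-537, -533, -30, -14.6, 60, -537, -533, -30, -14.6, 60, -537, -533, -30, -14.6, 60, -537, -533, -30, -14.6, 60, -537, -533, -30, -14.6, 60, -537, -533, -30, -14.6, 60, -537, -533, -30, -14.6, 60, -537, -533, -30, -14.6, 60, -537, -533, -30, -14.6, 60, -537, -533, -30, -14.6, 60, -537, -533, -30, -14.6, 60, -537, -533, -30, -14.6, 60, -537, -533, -30, -14.6, 60, -537, -533, -30, -14.6, 60, -537, -533, -30, -14.6, 60, -537, -533, -30, -14.6, 60, -537, -533, -30, -14.6, 60, -537, -533, -30, -14.6, 60], "force": 40}}

```text
t: 1.95
tool_pos: [0.5339, -0.0826, 0.2609]
tcp_rot: [0.012, 1.0, 0.0, -0.001]
contact_force: [-0.1, 0.4, -0.2]
finger_gap: 0.0599
gripper_force: 0.0
```

Run:
```python
from bench import sensors, viewer
import cv2,numpy as np
from scipy.spatial.transform import Rotation as Ro
from h import *
s=sensors.observe(); im=viewer.snapshot("wrist")
cv2.imwrite("pics/w1.png",np.clip(255*(im[:,:,::-1]/255.)**.6,0,255).astype(np.uint8))
c=viewer.calibration("wrist");H=np.eye(4);H[:3,:3]=Ro.from_quat(s["tcp_rot"]).as_matrix();H[:3,3]=s["tool_pos"]
M=H@c["hand_eye"];np.save("M1.npy",M)
W=np.linalg.inv(M)
o=np.array([.558,.046]);xa=np.array([np.cos(.025),-np.sin(.025)]);ya=np.array([-xa[1],xa[0]])
for p in [(-20,-130,128),(-41,-130,128),(1,-130,128),(-75,-172,80)]:
    w=np.append(o+(xa*p[0]+ya*p[1])/1e3,p[2]/1e3); q=c["camera_matrix"]@(W[:3,:3]@w+W[:3,3]);print(p,w,q[:2]/q[2])
```

```text
(-20, -130, 128) [ 0.53475659 -0.08345943  0.128     ] [253.2082564  180.54409248]
(-41, -130, 128) [ 0.51376315 -0.08293448  0.128     ] [253.22220348 156.4855629 ]
(1, -130, 128) [ 0.55575003 -0.08398437  0.128     ] [253.19489458 203.59304101]
(-75, -172, 80) [ 0.47872388 -0.12407145  0.08      ] [209.36480099 111.24878814]
```

View pics/w1.png

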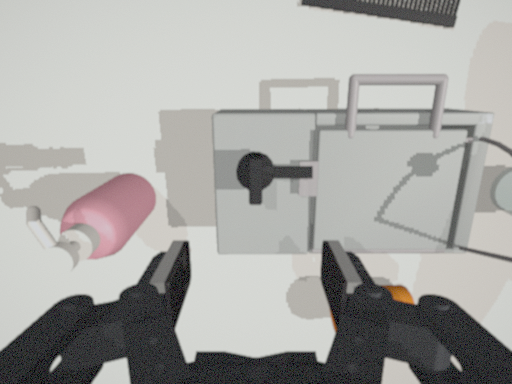

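The knob bar end is at (255,203), where I predicted (253,204), so the knob lies within 2 mm of the estimate.

Emit:
{"name": "arm_command", "arguments": {"steps": [-1, 1, 30, 0, 60, -1, 1, 60, 0, 60, -1, 1, 90, 0, 60, -1, 1, 115, 0, 60, -1, 1, 135, 0, 60, -1, 1, 150, 0, 60, -1, 1, 158, 0, 60, -1, 1, 160, 0, 60, -1, 1, 160, 0, 30, -1, 1, 160, 0, 8, -1, 1, 160, 0, 8, -1, 1, 160, 0, 8, -1, 1, 160, 0, 8, -1, 1, 160, 0, 8], "force": 40}}

```text
t: 3.4
tool_pos: [0.5364, -0.0829, 0.1023]
tcp_rot: [0.012, 1.0, -0.0, 0.001]
contact_force: [-1.1, -1.5, 6.6]
finger_gap: 0.0115
gripper_force: 42.8
```

Emit:
{"name": "arm_command", "arguments": {"steps": [0, 0, 0, 7, 8, 0, 0, 0, 14, 8, 0, 0, 0, 21, 8, 0, 0, 0, 28, 8, 0, 0, 0, 35, 8, 0, 0, 0, 42, 8, 0, 0, 0, 49, 8, 0, 0, 0, 56, 8, 0, 0, 0, 62, 8, 0, 0, 0, 67, 8, 0, 0, 0, 70, 8, 0, 0, 0, 71, 8, 0, 0, 0, 71, 8, 0, 0, 0, 71, 8, 0, 0, 0, 71, 8]}}

```text
t: 4.9
tool_pos: [0.5364, -0.0829, 0.1023]
tcp_rot: [0.59, 0.808, -0.0, 0.001]
contact_force: [-1.8, -2.0, 6.7]
finger_gap: 0.0112
gripper_force: 48.0
```

Run:
```python
from bench import sensors, viewer
import cv2,numpy as np
from scipy.spatial.transform import Rotation as Ro
s=sensors.observe(); print(s["ft_torque"],s["contact_force"],Ro.from_quat(s["tcp_rot"]).as_matrix()[:,1])
```

```text
[-0.47697172  0.28434128  0.89935996] [-1.81513752 -2.01282728  6.67502219] [0.95256122 0.30434529 0.00103033]
```

Emit:
{"name": "arm_command", "arguments": {"steps": [0, 0, 0, 71, 85, 0, 0, 0, 0, 85, 0, 0, 0, 0, 85, 0, 0, 0, 0, 85, 0, 0, 0, 0, 85, 0, 0, 0, 0, 85, 0, 0, -30, 0, 85, 0, 0, -60, 0, 85, 0, 0, -100, 0, 85, 0, 0, -140, 0, 85, 0, 0, -180, 0, 85, 0, 0, -180, 0, 85]}}

```text
t: 6.1
tool_pos: [0.5387, -0.0828, 0.2874]
tcp_rot: [0.591, 0.807, 0.002, 0.004]
contact_force: [0.5, -0.3, 0.1]
finger_gap: 0.0853
gripper_force: 0.0
```

Run:
```python
from bench import sensors, viewer
import cv2,numpy as np
s=sensors.observe(); print(s["tool_pos"],s["tcp_rot"],s["contact_force"])
f=lambda im:np.clip(255*(im/255.)**.6,0,255).astype(np.uint8)
t=viewer.snapshot("top")[:,:,::-1];sd=viewer.snapshot("side")[:,:,::-1]
cv2.imwrite("pics/top2.png",t);cv2.imwrite("pics/side2.png",sd)
a=f(cv2.resize(t[160:260,205:335],(520,400),interpolation=2));b=f(cv2.resize(sd[125:275,200:310],(293,400),interpolation=2))
cv2.imwrite("pics/c2.png",f(cv2.resize(sd[125:275,200:310],None,fx=4,fy=4,interpolation=2)))
```

```text
[ 0.53866309 -0.08282469  0.28735316] [0.59072522 0.80685849 0.00223679 0.0042528 ] [ 0.49879643 -0.3461954   0.09646899]
```

View pics/c2.png

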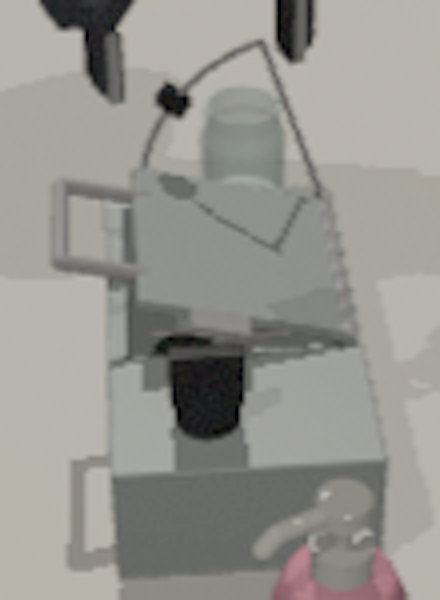

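The lid has popped ajar and the knob is back at rest. In the side crop the bar runs from (59,187) to (59,266), so I'll locate it from that.

Run:
```python
from h import *
from scipy.spatial.transform import Rotation as Ro
from bench import sensors
o,d=ray(*S(59,227)); k=(.049-o[1])/d[1]; print(o+k*d)
n,w=S(0,0);
for q in(.2,.25,.3):
  X=np.array([.558+.065-.17*np.cos(q),.049,.084+.17*np.sin(q)]);u=proj("side",X);print(q,X,(u+.4-[200,125])*4,(proj("top",X)+.4-[205,160])*6)
s=sensors.observe();R=Ro.from_quat(s["tcp_rot"]).as_matrix()
print(R.T@(np.array([.458,.049,.22])-s["tool_pos"])*1e3,np.degrees(np.arctan2(R[1,1],R[0,1])))
im=__import__("cv2").imread("pics/top2.png")
```

```text
[0.45795543 0.049      0.12346104]
0.2 [0.45638868 0.049      0.11777379] [ 57.04739785 234.89632465] [289.77028992 469.63132099]
0.25 [0.45828489 0.049      0.12605867] [ 59.24799408 223.41528369] [289.40256326 462.96141033]
0.3 [0.4605928  0.049      0.13423844] [ 62.17591107 211.92893834] [289.00618856 455.21707906]
[149.09442675 -35.15459646  62.02386132] 17.595403351605658
```

Emit:
{"name": "arm_command", "arguments": {"steps": [40, -10, 10, 5, 40, 80, -20, 30, 10, 40, 120, -30, 50, 15, 40, 149, -35, 60, 19, 40, 149, -35, 62, 19, 40, 149, -35, 62, 19, 40]}}

```text
t: 6.8
tool_pos: [0.4561, 0.0492, 0.2179]
tcp_rot: [0.715, 0.699, -0.001, -0.001]
contact_force: [0.4, -0.3, 0.5]
finger_gap: 0.0398
gripper_force: 0.0
```

Run:
```python
from bench import sensors, viewer
import cv2,numpy as np
from scipy.spatial.transform import Rotation as Ro
s=sensors.observe(); im=viewer.snapshot("wrist")
cv2.imwrite("pics/w2.png",np.clip(255*(im[:,:,::-1]/255.)**.6,0,255).astype(np.uint8))
c=viewer.calibration("wrist");H=np.eye(4);H[:3,:3]=Ro.from_quat(s["tcp_rot"]).as_matrix();H[:3,3]=s["tool_pos"]
M=H@c["hand_eye"];np.save("M2.npy",M);W=np.linalg.inv(M)
print(s["tool_pos"],H[:3,1])
for y in(.009,.049,.089):
    q=c["camera_matrix"]@(W[:3,:3]@[.458+(y-.049)*.025,y,.1235]+W[:3,3]);print(y,q[:2]/q[2])
```

```text
[0.45613291 0.04917424 0.21789407] [ 0.99975733 -0.02190227 -0.00236236]
0.009 [257.9144931  242.44325009]
0.049 [258.26091127 193.92534607]
0.089 [258.64171273 140.59185853]
```

View pics/w2.png

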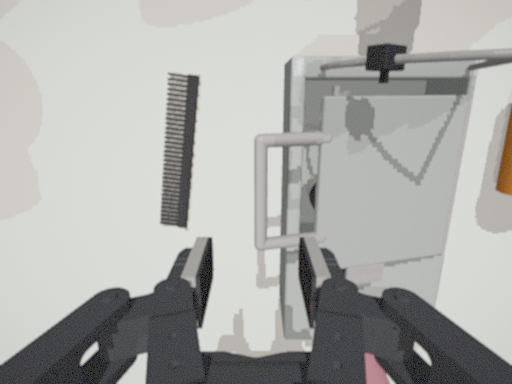

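Bar at col 261, rows 139–245, which is within about 2 mm of the prediction in x. I'll descend and pinch it.

Emit:
{"name": "arm_command", "arguments": {"steps": [0, 4, 30, 0, 40, 0, 4, 60, 0, 40, 0, 4, 85, 0, 40, 0, 4, 103, 0, 40, 0, 4, 111, 0, 40, 0, 4, 113, 0, 40, 0, 4, 113, 0, 25, 0, 4, 113, 0, 6, 0, 4, 113, 0, 6, 0, 4, 113, 0, 6, 0, 4, 113, 0, 6], "force": 30}}

```text
t: 7.95
tool_pos: [0.4594, 0.0488, 0.1066]
tcp_rot: [0.715, 0.699, -0.001, -0.001]
contact_force: [-6.0, 0.1, 2.5]
finger_gap: 0.0086
gripper_force: 29.5
```

Emit:
{"name": "arm_command", "arguments": {"steps": [0, 1, -4, 0, 6, 0, 2.4, -8.7, 0, 6, 0, 5.1, -16.7, 0, 6, 0, 8.2, -24.6, 0, 6, 0, 11.8, -32.4, 0, 6, 0, 15.6, -39.9, 0, 6, 0, 19.9, -47.3, 0, 6, 0, 22.6, -51.6, 0, 6, 0, 24, -54, 0, 6, 0, 25.5, -55.8, 0, 6, 0, 25.5, -55.8, 0, 6, 0, 25.5, -55.8, 0, 6]}}

```text
t: 9.15
tool_pos: [0.4842, 0.0483, 0.1626]
tcp_rot: [0.715, 0.699, -0.001, -0.001]
contact_force: [-9.4, -0.1, 5.0]
finger_gap: 0.0088
gripper_force: 29.4
```

Run:
```python
from bench import sensors, viewer
import cv2,numpy as np
from scipy.spatial.transform import Rotation as Ro
s=sensors.observe(); im=viewer.snapshot("wrist")
f=lambda im:np.clip(255*(im/255.)**.6,0,255).astype(np.uint8)
H=np.eye(4);H[:3,:3]=Ro.from_quat(s["tcp_rot"]).as_matrix();H[:3,3]=s["tool_pos"];np.save("H3.npy",H)
w=im[:,:,::-1]; sd=viewer.snapshot("side")[:,:,::-1]
cv2.imwrite("pics/w3.png",w);cv2.imwrite("pics/side3.png",sd)
a=f(w); b=f(cv2.resize(sd[120:200,210:290],(384,384),interpolation=2))
o=np.hstack([cv2.resize(a[0:192,200:416],(432,384),interpolation=2),b[:,:366]])
cv2.imwrite("pics/c3.png",o)
print(s["tool_pos"],s["contact_force"],s["finger_gap"])
```

```text
[0.48420113 0.04828111 0.16257431] [-9.39821948 -0.11818564  5.02992497] 0.008823124422454217
```

View pics/c3.png

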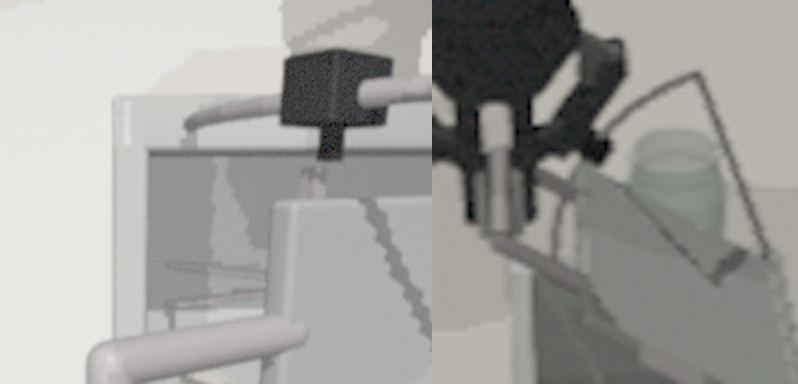

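The wrist crop shows the clip's tooth tip at crop (331,160) and the lid's tooth tip at (313,168), a few mm apart. I'll cast both rays onto the plane case y = 77.5 mm.

Run:
```python
from h import *
c=viewer.calibration("wrist");M=np.load("H3.npy")@c["hand_eye"]
xa=np.array([np.cos(.024),-np.sin(.024),0]);ya=np.array([-xa[1],xa[0],0])
O=np.array([.5585,.0475,0]); Oh=O+.065*xa
def ang(u,v,yc=.0775,r=.115):
    d=M[:3,:3]@np.linalg.inv(c["camera_matrix"])@[u,v,1];o=M[:3,3]
    k=(yc-(o-O)@ya)/(d@ya);P=o+k*d
    e=P-Oh; X,Z=-(e@xa),e[2]-.084
    # alternative: intersect with cylinder radius r
    f=lambda k:np.hypot((o+k*d-Oh)@xa,(o+k*d)[2]-.084)-r
    ks=np.linspace(.05,.4,4000);v_=[f(k) for k in ks];i=[j for j in range(3999) if v_[j]*v_[j+1]<0]
    return P.round(4),np.hypot(X,Z).round(4),np.arctan2(Z,X).round(3),[(np.arctan2((o+ks[j]*d)[2]-.084,-((o+ks[j]*d-Oh)@xa)).round(3),((o+ks[j]*d-O)@ya).round(4)) for j in i]
for n,(a,b) in dict(clip=(331,160),lid=(313,168)).items():
    for y in (.0745,.0775,.0805): print(n,ang(200+a/2-.25,b/2-.25,y))
H=np.load("H3.npy");g=H[:3,3]+[0,0,.019];e=g-Oh;print("bar q",np.arctan2(g[2]-.084,-(e@xa)),np.hypot(e@xa,g[2]-.084))
```

```text
clip (array([0.4812, 0.1239, 0.3226]), np.float64(0.2787), np.float64(1.028), [(np.float64(0.647), np.float64(0.0784)), (np.float64(-1.246), np.float64(0.0824))])
clip (array([0.5219, 0.1259, 0.1911]), np.float64(0.1489), np.float64(0.803), [(np.float64(0.647), np.float64(0.0784)), (np.float64(-1.246), np.float64(0.0824))])
clip (array([0.5626, 0.1279, 0.0596]), np.float64(0.0674), np.float64(-0.37), [(np.float64(0.647), np.float64(0.0784)), (np.float64(-1.246), np.float64(0.0824))])
lid (array([0.4773, 0.124 , 0.3381]), np.float64(0.2941), np.float64(1.043), [(np.float64(0.607), np.float64(0.0767)), (np.float64(-1.16), np.float64(0.0788))])
lid (array([0.5489, 0.1253, 0.0863]), np.float64(0.0765), np.float64(0.031), [(np.float64(0.607), np.float64(0.0767)), (np.float64(-1.16), np.float64(0.0788))])
lid (array([ 0.6205,  0.1265, -0.1654]), np.float64(0.2495), np.float64(-1.551), [(np.float64(0.607), np.float64(0.0767)), (np.float64(-1.16), np.float64(0.0788))])
bar q 0.6110485012907366 0.17007111387989388
```

The lid is at 0.61 rad and the clip at 0.65 rad, with the two methods agreeing. I'll raise the lid 0.04 rad more.

Emit:
{"name": "arm_command", "arguments": {"steps": [0, 1, -1.5, 0, 6, 0, 2, -3, 0, 6, 0, 3, -4.3, 0, 6, 0, 4, -5.5, 0, 6, 0, 4, -5.5, 0, 6, 0, 4, -5.5, 0, 6, 0, 4, -5.5, 0, 6, 0, 4, -5.5, 0, 6]}}

```text
t: 10.05
tool_pos: [0.4881, 0.0482, 0.1682]
tcp_rot: [0.715, 0.699, -0.001, -0.002]
contact_force: [-10.4, 0.0, 6.7]
finger_gap: 0.0086
gripper_force: 29.5
```

Run:
```python
from bench import sensors, viewer
import cv2,numpy as np
s=sensors.observe(); im=viewer.snapshot("wrist")[:,:,::-1]
cv2.imwrite("pics/c4.png",cv2.resize(np.clip(255*(im[0:192,200:416]/255.)**.6,0,255).astype(np.uint8),None,fx=3,fy=3,interpolation=2))
print(s["tool_pos"],s["contact_force"],s["finger_gap"],s["gripper_force"],s["dq"])
```

```text
[0.48807494 0.04818981 0.16824389] [-10.38002203   0.02414681   6.74993842] 0.008612224032886197 29.506545960903168 [ 0.00034408  0.00049269  0.00046353  0.00050497  0.00054331 -0.00031378]
```

View pics/c4.png

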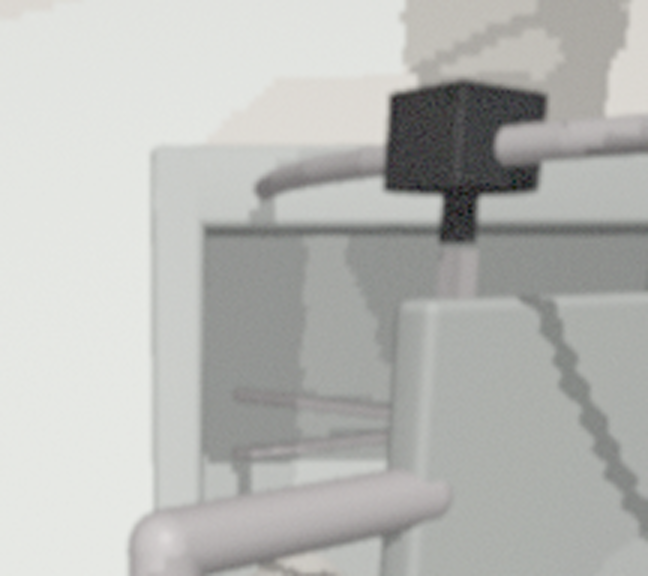

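The clip's tooth tip is at crop (459,241) and the lid's tooth meets it at about (460,243), so they are aligned. I'm handing the job in.

```bash
python3 -c "
from bench import finish_job
print(finish_job())"
```

```text
the job is handed in; nothing more can be done
None
```

The job is handed in (no verdict was returned): the knob was twisted to its stop and sprang back, and the gripper is holding the lid still at about 0.65 rad with its tooth lined up with the clip's tooth; the clip, pump, jar, cup and comb were not touched as far as I could see.

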